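# Earth, then push in the yellow button

## Task

Before working on the circuit boards, touch the brass earth pad lightly with your closed fingertips, then go to the unit with the yellow button and gently push that button fully in, so that it stays in, and withdraw. Press nothing else: the units with the red and blue buttons and everything else on the bench must not be touched or shifted, and no unit may be gripped, lifted or pushed out of its place.

Things in the scene. Friction and masses are not known exactly. Their poses are not given: they have to be found in the camera images.
- earth_block: fixed black earth block, 80 x 80 mm, 22 mm high, carrying the round brass earth pad at its middle; origin at the centre of its underside, z up
- earth_pad: the brass earth pad, a disc 40 mm across with a flat top 38 mm above the work surface; its own origin is on its axis 14 mm below its top. It is sprung: it gives straight down, at 1 N it begins to move, at 5 N it is 5 mm down, at about 10.6 N fully down (12 mm) on a hard stop, and it comes back up
- earth_top (a point): centre of the top face of the brass earth pad, 38 mm above the work surface at rest
- unit_yellow: loose controller unit with the yellow button: aluminium case 100 x 70 mm with a green circuit board on top, board surface 30 mm above the work surface, 0.3 to 0.6 kg; origin at the centre of its underside, x along its length, z up. The button stands on its centre line, 22 mm towards its own -x from the centre; small parts beside it are at most 36 mm high
- top_yellow (a point): centre of the top face of the yellow round push button, 28 mm across, 48 mm above the work surface when out, rising from a black collar 36 mm across whose top is 34 mm above the work surface
- button_yellow (a joint): how far the yellow button is pushed in, m: 0 out (as it starts), 0.010 fully in. It slides straight down against about 2.5 N of friction and stays where it is left, it does not spring back. Fully in, it rests on a sprung insert that gives 5 mm more, from 5 N at once to 15 N, then a hard stop; stop on a force of about 6 N or a depth of about 10 mm
- unit_red: loose controller unit with the red button: aluminium case 100 x 70 mm with a green circuit board on top, board surface 30 mm above the work surface, 0.3 to 0.6 kg; origin at the centre of its underside, x along its length, z up. The button stands on its centre line, 22 mm towards its own -x from the centre; small parts beside it are at most 36 mm high
- top_red (a point): centre of the top face of the red round push button, 28 mm across, 48 mm above the work surface when out, rising from a black collar 36 mm across whose top is 34 mm above the work surface
- button_red (a joint): how far the red button is pushed in, m: 0 out (as it starts), 0.010 fully in. It slides straight down against about 2.5 N of friction and stays where it is left, it does not spring back. Fully in, it rests on a sprung insert that gives 5 mm more, from 5 N at once to 15 N, then a hard stop; stop on a force of about 6 N or a depth of about 10 mm
- unit_blue: loose controller unit with the blue button: aluminium case 100 x 70 mm with a green circuit board on top, board surface 30 mm above the work surface, 0.3 to 0.6 kg; origin at the centre of its underside, x along its length, z up. The button stands on its centre line, 22 mm towards its own -x from the centre; small parts beside it are at most 36 mm high
- top_blue (a point): centre of the top face of the blue round push button, 28 mm across, 48 mm above the work surface when out, rising from a black collar 36 mm across whose top is 34 mm above the work surface
- button_blue (a joint): how far the blue button is pushed in, m: 0 out (as it starts), 0.010 fully in. It slides straight down against about 2.5 N of friction and stays where it is left, it does not spring back. Fully in, it rests on a sprung insert that gives 5 mm more, from 5 N at once to 15 N, then a hard stop; stop on a force of about 6 N or a depth of about 10 mm
- screwdriver: bystander: red-handled screwdriver, 190 mm long, lying near the robot, loose; origin on its underside
- tweezers: bystander: steel tweezers, 120 mm long and 8 mm high, lying near the robot, loose; origin at the centre of its underside
- spool: bystander: upright steel-grey solder spool, 60 mm across, 46 mm high, loose; origin at the centre of its underside
- flux_bottle: bystander: white bottle with a red cap, 44 mm across, 110 mm high, loose; origin at the centre of its underside
- parts_tray: bystander: open grey tray of small parts, 90 x 170 mm, 30 mm high, loose; origin at the centre of its underside
Things that resemble listed ones, but are neither listed nor needed, are in the scene too. Leave any orange or purple look-alike of the unit_yellow alone.

How it is judged (in metres and radians):
On the way, in this order (a step that is already met when the one before it is completed fails the run):
1. the fingertips touch the brass earth pad (contact force between the fingers and earth_pad above 0.3 N), for 0.05 s.
2. the yellow button is pushed in with the fingers, after the earth pad was touched (value of joint button_yellow above 0.007 m and contact force between the fingers and unit_yellow above 0.3 N), for 0.05 s.
At the end, for the whole second after the job is handed in: The yellow button stays at least 7 of its 10 mm in; its unit stands flat within 15 mm of where it was; the red and blue buttons are out (less than 2 mm), their units within 5 mm of where they were, the other loose things within 10 mm (value of joint button_yellow above 0.007 m and distance of unit_yellow from where it was at the start of the episode below 0.015 m and angle between unit_yellow's own z axis and vertical below 0.05 rad and linear speed of unit_yellow below 0.01 m/s and value of joint each of button_red, button_blue below 0.002 m and distance of each of unit_red, unit_blue from where it was at the start of the episode below 0.005 m and distance of each of screwdriver, tweezers, spool, flux_bottle, parts_tray from where it was at the start of the episode below 0.01 m); the robot touches nothing.
It fails at once if the red or blue unit or its button is touched by the robot, pressed or shifted (contact force between any of the arm, the fingers and unit_red above 0.5 N or value of joint any of button_red, button_blue above 0.002 m or distance of any of unit_red, unit_blue from where it was at the start of the episode above 0.005 m or contact force between any of the arm, the fingers and unit_blue above 0.5 N).
It fails at once if the unit with the yellow button is lifted, tipped or pushed more than 15 mm out of its place (height (world z) of unit_yellow above 0.006 m or distance of unit_yellow from where it was at the start of the episode above 0.015 m or angle between unit_yellow's own z axis and vertical above 0.12 rad).
It fails at once if the earth pad or its block is struck with more than 20 N (contact force between any of the fingers, the arm and earth_block above 20 N).
It fails at once if the yellow unit is pressed with more than 30 N (contact force between any of the fingers, the arm and unit_yellow above 30 N).
It fails at once if another loose thing is touched or shifted by more than 10 mm (distance of any of screwdriver, tweezers, spool, flux_bottle, parts_tray from where it was at the start of the episode above 0.01 m or contact force between any of the arm, the fingers and screwdriver above 0.5 N or contact force between any of the arm, the fingers and tweezers above 0.5 N or contact force between any of the arm, the fingers and spool above 0.5 N or contact force between any of the arm, the fingers and flux_bottle above 0.5 N or contact force between any of the arm, the fingers and parts_tray above 0.5 N).
It also fails if it takes over 38 s, if anything falls off the work surface, if the arm or the gripper's body presses on something with over 40 N, if the wrist force passes 120 N, or if a joint passes its speed limit or range.

## Robot

A 6-joint arm with a two-finger parallel gripper is mounted at the origin on the work surface. World frame = base frame: x ahead of the robot, y to its left, z up, the work surface at z = 0. Lengths are in mm, angles in degrees, forces in N, time in s.
With the tool pointing down it reaches from about 375 to 900 mm from the base axis. Payload 3.1 kg.
Tool frame: the origin (TCP) lies on the centre line of the jaws, within the pads' length; the fingertips stand env.finger_overhang ahead of it and the grasp point (between the pads) lies 2 mm behind it (env.finger_overhang is the distance from the TCP to the fingertips, in mm); z points along the fingers, y is the line along which they close (so a half turn about z gives the same grasp; the last joint's range is limited). The gripper opens to 85 mm and grips with 20 to 120 N. Pads are 22 mm wide; open, the fingers measure 114 mm over their backs; the gripper's body (76 mm by 85 mm) begins 54 mm behind the grasp point. The pads swing forward as they close: fully open they stand 13 mm farther back than shut.
Start: joints at [-78.868, 30.224, 82.088, -0, 67.689, -10.227], TCP at [227.661, -582.037, 248.31] pointing down, gripper open.
Joint ranges: [-176.69, 176.69], [-43.24, 126.21], [12.49, 139.97], [-82, 262], [0, 151.66], [-163.58, 163.58]. Speed limits (degrees/s): [159.86, 159.86, 180, 180, 180, 180].

## Interface

Orientations are given as a 3x3 rotation matrix whose columns are the frame's x, y, z axes.
In Python, from workcell import env gives the robot as it stands.
- The arm moves only by the tool drive_tool, never from a script. Its arguments are lists of equal length, an entry for each row: "gripper": the opening, from 0 (shut) to 1 (fully open); "translation": the shift along the tool's x, y, z in cm, a list of three; "twist": the turn, a rotation vector about the tool's x, y, z in degrees, a list of three. A call has 1 to 20 rows; each row shifts and turns the commanded pose from where the row before left it, along the tool's axes as they then stand; what a row does not reach is not made up. A row lasts 1/8 s, in which the tool goes at most 62.5 mm and 10.7 degrees, less where a joint would pass 70% of its speed; a pose out of reach is approached as far as the arm can. A call with a gripper value outside its range is refused whole. The fingers move at their own pace and stop on an object; "squeeze" is the grip in N (left out, the last holds). Time passes only in rows, so rows that do not move let the fingers close. It gives the time, the measured TCP pose, the force and the opening at its end, in the units of the state.
- env.get_state(): the state, without advancing time (a new reading comes with each control period).
- env.camera(name): name is "scene" or "side" or "wrist"; returns a dict with "img" (384x512x3 uint8, blue, green, red), "depth" (384x512 float32, mm along the optical axis (not along the pixel's ray), 0 where there is no reading), "fx", "fy", "cx", "cy" (pixels), "world_from_camera" (4x4, takes a point from camera to world coordinates). Camera axes: x right, y down, z forward; pixel columns grow to the right and rows downward; lengths in mm; the calibration is good to about 2 mm. A picture is of the moment at which its call begins.
- env.close_job(): hands the job in, once; it reports no verdict.
The state is a dict: "t": time; "joint_positions": joint angles; "dq": joint speeds; "joint_torque": joint torques, N m; "tool_pos": TCP position; "eef_rot": TCP orientation; "wrist_force": force on the tool from outside, world axes, zero at the start; "moment": the same for the moment, N m; "gripper_width": finger opening in mm.
Only numpy, scipy, OpenCV 4.12 (cv2) and the standard library are available. Lean on these libraries where they do the work, as an engineer would, in place of code of your own. Each camera call takes 0.05 s, during which the arm holds its last target. There are 200 camera calls.

## Working session

There is one attempt and no reset: what is moved stays moved. The work goes in short steps, Python scripts to look and compute and a tool call to move; the robot and the scene stay as the last step left them, time stands still between calls to the robot, and variables do not carry over. Pictures are saved under pics/ and viewed, on a budget of 10 in all, crops included, one or two more only if the job needs it, and the job is handed in when it is done.

Besides the shell and the picture viewer there is one more tool, called as name(argument=value, ...), one argument or row to a line, values as JSON. drive_tool: Moves the arm, as the interface text tells. Its arguments: {"type":"object","properties":{"gripper":{"type":"array","items":{"type":"number"}},"translation":{"type":"array","items":{"type":"array","items":{"type":"number"}}},"twist":{"type":"array","items":{"type":"array","items":{"type":"number"}}},"squeeze":{"type":"number"}},"required":["gripper","translation","twist"]}

```bash
mkdir -p pics; cat > h.py <<'E'
import numpy as np, cv2
from workcell import env
def snap(n):
    c=env.camera(n); np.savez(f'pics/{n}.npz',**c); return c
def pt(c,u,v,z=None):
    T=np.array(c["world_from_camera"]); r=np.array([(u-c["cx"])/c["fx"],(v-c["cy"])/c["fy"],1.])
    if z is None: p=r*c["depth"][int(round(v)),int(round(u))]
    else:
        d=T[:3,:3]@r; p=r*(z-T[2,3])/d[2]
    return T[:3,:3]@p+T[:3,3]
E
python3 - <<'E'
from h import *
a=snap("scene");cv2.imwrite("pics/s1.png",cv2.resize(a["img"],(800,600)))
b=snap("side");cv2.imwrite("pics/d1.png",cv2.resize(b["img"],(800,600)))
s=env.get_state();print(s,env.finger_overhang)
print(a["world_from_camera"],b["world_from_camera"])
E
```

```text
{'t': 0.1, 'joint_positions': array([-7.88685245e+01,  3.02739739e+01,  8.21510101e+01,  6.35528103e-04,
        6.76901997e+01, -1.02265279e+01]), 'dq': array([-0.04521343, -0.11779967, -0.11716669,  0.08539222, -0.04436005,
        0.07555781]), 'joint_torque': array([-4.30803766e-04, -4.43304849e+01, -1.78586447e+01, -2.39174879e-04,
        3.92895468e-03, -1.14466721e-05]), 'tool_pos': array([ 227.53562349, -581.43313578,  247.41695403]), 'eef_rot': array([[ 9.31324619e-01,  3.64189938e-01, -3.78047993e-04],
       [ 3.64189949e-01, -9.31322598e-01,  1.97449210e-03],
       [ 3.67005516e-04, -1.97657438e-03, -9.99997979e-01]]), 'wrist_force': array([0.00865575, 0.1155164 , 0.71008936]), 'moment': array([0.00415842, 0.01197042, 0.00740982]), 'gripper_width': 85.35212939585462} 17.0
[[-1.45759056e-01  8.21317257e-01 -5.51536274e-01  1.11390297e+03]
 [ 9.89271045e-01  1.15448073e-01 -8.95239737e-02  8.34381807e+01]
 [-9.85378429e-03 -5.58667796e-01 -8.29332983e-01  9.82989359e+02]
 [ 0.00000000e+00  0.00000000e+00  0.00000000e+00  1.00000000e+00]] [[-8.14306482e-01 -3.68709820e-01  4.48283417e-01  8.36919500e+01]
 [-5.80295280e-01  5.00193717e-01 -6.42700267e-01  5.63849245e+02]
 [ 1.27413517e-02 -7.83491744e-01 -6.21271554e-01  6.56659909e+02]
 [ 0.00000000e+00  0.00000000e+00  0.00000000e+00  1.00000000e+00]]
```

View pics/s1.png

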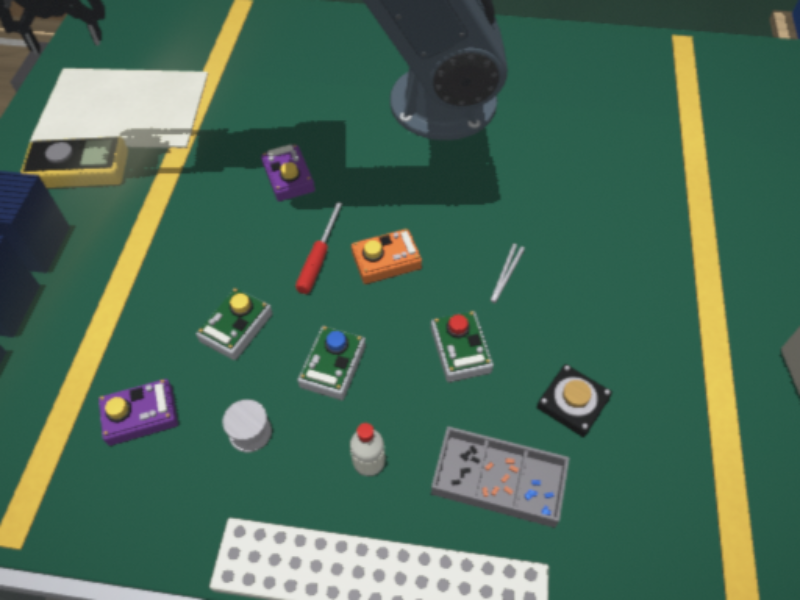

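View pics/d1.png

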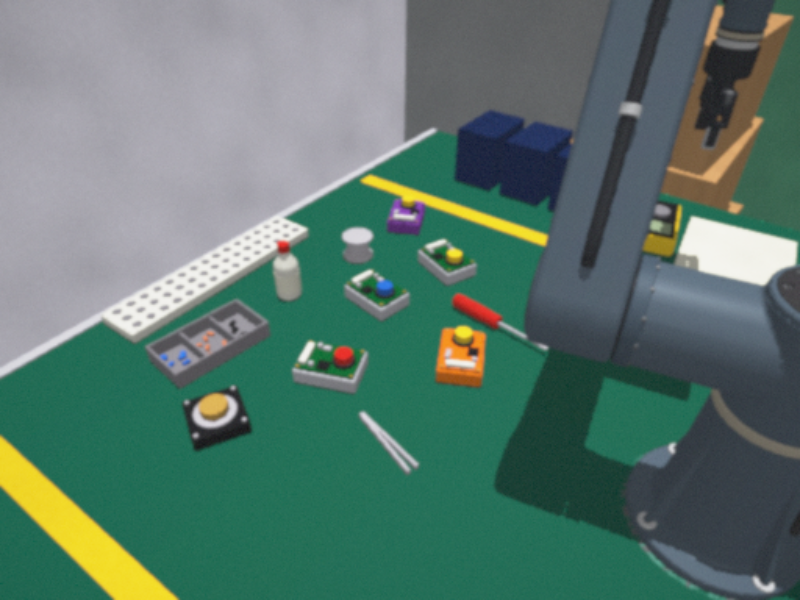

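The yellow-button candidates in the scene view (800 px) are an aluminium case with a green board at (240,304), an orange case at (373,250), and purple cases at (117,408) and (290,170). Only (240,304) fits the description. The brass pad is at (577,393). In the side view they are at (455,257) and (214,406).

```bash
cat > m.py <<'E'
from h import *
def blob(c,lo,hi,u,v,r=16):
    hsv=cv2.cvtColor(c["img"],cv2.COLOR_BGR2HSV); m=cv2.inRange(hsv,lo,hi)
    w=np.zeros_like(m); cv2.circle(w,(int(u),int(v)),r,255,-1); m&=w
    n,l,s,ce=cv2.connectedComponentsWithStats(m); k=1+np.argmax(s[1:,4]); return ce[k],s[k],l==k
E
python3 - <<'E'
from m import *
cs={n:dict(np.load(f'pics/{n}.npz')) for n in("scene","side")}
k=1.5625
Y=((18,110,90),(35,255,255));B=((10,70,90),(28,255,255));R=((0,130,80),(8,255,255));U=((100,130,80),(125,255,255))
Wt=((0,0,150),(180,60,255))
for nm,col,z,p in [("yellow",Y,48,((240,304),(455,257))),("earth",B,38,((577,393),(214,406))),("red",R,48,((458,325),(344,355))),("blue",U,48,((336,341),(385,288))),("orange",Y,48,((373,250),(463,335))),("bottle",R,110,((365,432),(283,246)))]:
    for (n,c),(u,v) in zip(cs.items(),p):
        ce,s,m=blob(c,*col,u/k,v/k)
        d=c["depth"][m]; print(nm,n,ce.round(1),s[:5],"plane",pt(c,*ce,z).round(1),"depth",pt(c,*ce).round(1))
c=cs["scene"]
for nm,u,v,z in [("yelstrip",217,336,32),("redstrip",469,361,32),("bluestrip",321,378,32),("spool",246,415,46),("trayNear",450,432,30),("trayNear2",567,458,30),("earthcorner",567,368,22),("ecL",540,402,22),("ecR",609,392,22),("ecB",583,432,22)]:
    print(nm,pt(c,u/k,v/k,z).round(0),pt(c,u/k,v/k).round(0))
a=c["img"]; A=cv2.resize(a[175:240,115:190],(400,347),interpolation=3);E=cv2.resize(a[225:290,335:410],(400,347),interpolation=3)
cv2.imwrite("pics/crop.png",np.hstack([A,E]))
E
```

```text
yellow scene [153.2 193.4] [147 188  13  12 126] plane [ 539.6 -256.9   48. ] depth [ 539.3 -257.1   47.4]
yellow side [290.5 163.6] [286 159  10  10  85] plane [ 534.2 -246.3   48. ] depth [ 533.6 -245.3   48.7]
earth scene [368.9 251.4] [361 243  17  18 239] plane [616.5 256.9  38. ] depth [617.1 256.7  39.1]
earth side [136.2 259.4] [127 251  19  18 264] plane [614.1 262.5  38. ] depth [614.5 262.3  37.5]
red scene [292.9 206.9] [287 201  13  13 120] plane [530.8  78.   48. ] depth [531.7  78.   49.4]
red side [219.4 227.4] [214 222  12  12 117] plane [526.4  85.8  48. ] depth [526.8  85.3  47.4]
blue scene [214.7 217.5] [209 212  13  12 124] plane [584.5 -97.9  48. ] depth [586.4 -97.3  51.3]
blue side [246.  183.8] [241 179  11  11  89] plane [579.2 -89.   48. ] depth [578.7 -88.4  48.6]
orange scene [238.4 159. ] [233 154  12  11 109] plane [409.  -71.9  48. ] depth [412.2 -71.2  52.2]
orange side [296.2 213.7] [290 208  14  13 126] plane [405.4 -63.8  48. ] depth [404.6 -62.4  49.4]
bottle scene [233.5 276. ] [228 271  11  12  98] plane [747.4 -22.6 110. ] depth [748.3 -22.4 112.3]
bottle side [181.1 157.7] [178 155   7   7  42] plane [738.9 -12.9 110. ] depth [741.9 -15.4 107.6]
yelstrip [ 594. -280.   32.] [ 597. -278.   37.]
redstrip [583. 101.  32.] [586. 101.  37.]
bluestrip [ 642. -110.   32.] [ 644. -108.   37.]
spool [ 720. -198.   46.] [ 721. -198.   47.]
trayNear [698.  85.  30.] [696.  85.  24.]
trayNear2 [713. 247.  30.] [714. 247.  31.]
earthcorner [569. 246.  22.] [571. 245.  24.]
ecL [630. 208.  22.] [631. 208.  23.]
ecR [600. 306.  22.] [601. 306.  23.]
ecB [668. 270.  22.] [667. 270.  19.]
```

View pics/crop.png

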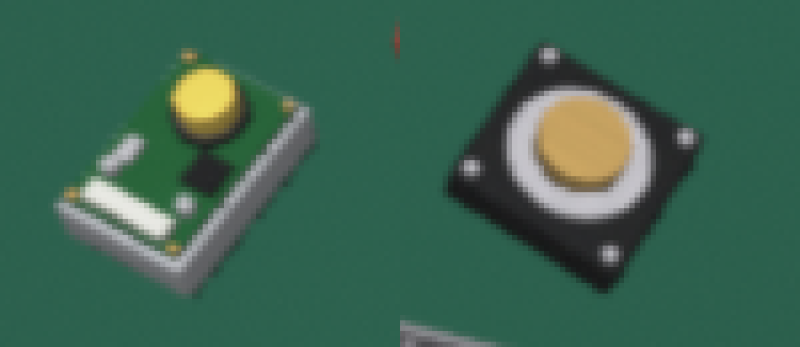

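The crop shows the target unit: a green board on an aluminium case with a yellow button (left), and the brass pad on its black block (right). The two cameras disagree by about 10 mm, so I'll refine with the wrist camera. First I'll move high over the yellow unit with the gripper closing.

drive_tool(
  gripper=[0,0,0,0,0,0,0,0,0,0,0,0],
  translation=[
    [4.1,-1.9,0],
    [4.1,-1.9,0],
    [4.1,-1.9,0],
    [4.1,-1.9,0],
    [4.1,-1.9,0],
    [4.1,-1.9,0],
    [4.1,-1.9,0],
    [4.1,-1.9,0],
    [4.1,-1.9,0],
    [4.0,-2.0,0],
    [0,0,0],
    [0,0,0],
  ],
  twist=[
    [0,0,0],
    [0,0,0],
    [0,0,0],
    [0,0,0],
    [0,0,0],
    [0,0,0],
    [0,0,0],
    [0,0,0],
    [0,0,0],
    [0,0,0],
    [0,0,0],
    [0,0,0],
  ],
)

```text
t: 1.6
tool_pos: [538.6, -255.2, 247.9]
eef_rot: [[0.931, 0.365, -0.001], [0.365, -0.931, 0.0], [-0.001, -0.001, -1.0]]
wrist_force: [0.7, 0.9, -0.4]
gripper_width: 0.2
```

```bash
python3 - <<'E'
from m import *
c=snap("wrist");cv2.imwrite("pics/w1.png",c["img"])
np.savez("pics/wy.npz",**c)
s=env.get_state();print(s["t"],s["tool_pos"],s["gripper_width"],s["eef_rot"],s["wrist_force"]);print(c["world_from_camera"],c["fx"])
ce,st,m=blob(c,(18,110,90),(35,255,255),256,192,400);print(ce,st,pt(c,*ce,48),pt(c,*ce))
E
```

```text
1.65 [ 538.34504178 -255.67119119  247.98587433] 0.4459578727913293 [[ 9.31491558e-01  3.63761673e-01 -9.60572676e-04]
 [ 3.63761923e-01 -9.31491951e-01  9.33851093e-05]
 [-8.60795793e-04 -4.36407205e-04 -9.99999534e-01]] [ 0.13142356 -0.22655483  0.02810766]
[[ 3.63863208e-01 -8.82992494e-01 -2.96526259e-01  6.15106040e+02]
 [-9.31452250e-01 -3.45110958e-01 -1.15304520e-01 -2.26097888e+02]
 [-5.21435243e-04  3.18155124e-01 -9.48038525e-01  3.73942134e+02]
 [ 0.00000000e+00  0.00000000e+00  0.00000000e+00  1.00000000e+00]] 314.2910928672368
[441.31027015 177.07443292] [ 355   29  157  283 8773] [ 600.31877301 -443.15887254   48.        ] [ 598.23892497 -473.68877791    2.1558216 ]
```

View pics/w1.png

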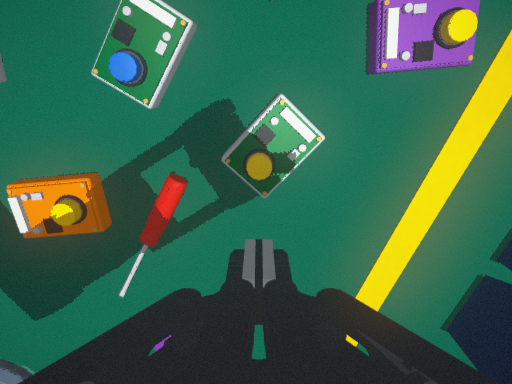

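The wrist view shows the yellow-button unit on its green board at (259,165), the blue unit at (126,67), orange at (68,211) and purple at (460,28). The closed fingertips are at (259,240).

```bash
python3 - <<'E'
from m import *
c=dict(np.load("pics/wy.npz"))
ce,st,m=blob(c,(18,110,50),(35,255,255),259,165,24)
(x,y),r=cv2.minEnclosingCircle(np.argwhere(m)[:,::-1].astype(np.float32))
for u,v in(ce,(x,y)): print(u,v,pt(c,u,v,48),pt(c,u,v))
print(st,r,2*r*326/314)
for u,v in[(282,95),(324,137),(264,197),(222,159)]: print(pt(c,u,v,30))
p=np.mean([pt(c,u,v,30) for u,v in[(282,95),(324,137),(264,197),(222,159)]],0);print(p)
E
```

```text
258.7750439367311 166.2530755711775 [ 539.922335   -255.73466635   48.        ] [ 539.93531329 -255.72955042   48.05626446]
259.0 166.22222900390625 [ 540.04095117 -255.94551405   48.        ] [ 540.05147356 -255.9413301    48.04568956]
[246 153  26  28 569] 13.81411361694336 28.684083051742263
[ 615.91266025 -252.11947021   30.        ]
[ 592.16970614 -311.68907664   30.        ]
[ 503.84104779 -276.3719157    30.        ]
[ 528.5769387  -216.13781429   30.        ]
[ 560.12508822 -264.07956921   30.        ]
```

Button centre is (540,-256), 48 mm high and 28.7 mm across. It is also 22 mm from the board centre, so it is consistent. Now to the earth pad.

drive_tool(
  gripper=[0,0,0,0,0,0,0,0,0,0,0,0,0,0],
  translation=[
    [2.16,-3.77,0],
    [2.16,-3.77,0],
    [2.16,-3.77,0],
    [2.16,-3.77,0],
    [2.16,-3.77,0],
    [2.16,-3.77,0],
    [2.16,-3.77,0],
    [2.16,-3.77,0],
    [2.16,-3.77,0],
    [2.16,-3.77,0],
    [2.16,-3.77,0],
    [2.16,-3.77,0],
    [0,0,0],
    [0,0,0],
  ],
  twist=[
    [0,0,0],
    [0,0,0],
    [0,0,0],
    [0,0,0],
    [0,0,0],
    [0,0,0],
    [0,0,0],
    [0,0,0],
    [0,0,0],
    [0,0,0],
    [0,0,0],
    [0,0,0],
    [0,0,0],
    [0,0,0],
  ],
)

```text
t: 3.4
tool_pos: [615.6, 259.0, 248.0]
eef_rot: [[0.932, 0.363, -0.001], [0.363, -0.932, -0.001], [-0.001, 0.001, -1.0]]
wrist_force: [-0.4, -0.3, 0.7]
gripper_width: -0.0
```

```bash
python3 - <<'E'
from m import *
c=snap("wrist");cv2.imwrite("pics/w2.png",c["img"])
s=env.get_state();print(s["t"],s["tool_pos"],s["gripper_width"],s["wrist_force"])
ce,st,m=blob(c,(10,70,60),(28,255,255),259,165,40)
(x,y),r=cv2.minEnclosingCircle(np.argwhere(m)[:,::-1].astype(np.float32))
for u,v in(ce,(x,y)): print(u,v,pt(c,u,v,38),pt(c,u,v))
print(st,r,2*r*336/314)
p=pt(c,x,y,38);print((p-s["tool_pos"])@s["eef_rot"])
E
```

```text
3.45 [615.66434708 258.64092945 248.08099644] -0.15380075072732924 [ 0.61406427  0.31234947 -0.20110567]
257.3599221789883 162.87062256809338 [617.67381656 260.04213755  38.        ] [617.76849673 260.07768395  38.42702637]
257.28570556640625 162.87301635742188 [617.64192366 260.11686228  38.        ] [617.73681775 260.15237861  38.42780805]
[ 240  145   36   37 1028] 18.17262077331543 38.89172343843302
[  2.61019436  -0.75984797 210.07789929]
```

View pics/w2.png

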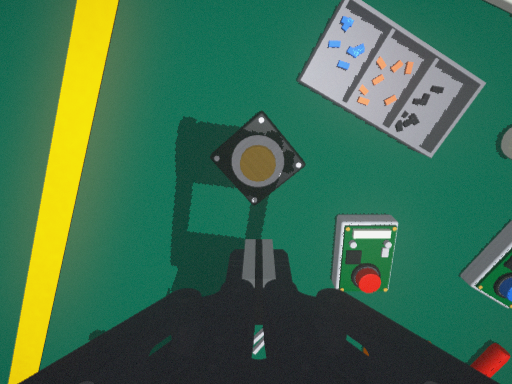

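The wrist view shows the brass pad at (257,163), which is (617.6,260). That is 3 mm off the tool axis, and the tray and red unit are well clear. Descending to about 13 mm above the pad.

drive_tool(
  gripper=[0,0,0,0,0,0,0,0,0],
  translation=[
    [0.26,-0.08,3],
    [0,0,3],
    [0,0,3],
    [0,0,3],
    [0,0,3],
    [0,0,2],
    [0,0,1],
    [0,0,0],
    [0,0,0],
  ],
  twist=[
    [0,0,0],
    [0,0,0],
    [0,0,0],
    [0,0,0],
    [0,0,0],
    [0,0,0],
    [0,0,0],
    [0,0,0],
    [0,0,0],
  ],
)

```text
t: 4.58
tool_pos: [618.6, 262.4, 69.5]
eef_rot: [[0.931, 0.364, 0.002], [0.364, -0.931, 0.001], [0.002, 0.0, -1.0]]
wrist_force: [0.7, -0.3, -0.1]
gripper_width: 0.3
```

drive_tool(
  gripper=[0,0,0,0,0,0,0],
  translation=[
    [0,0,0.4],
    [0,0,0.4],
    [0,0,0.3],
    [0,0,0.2],
    [0,0,0.2],
    [0,0,0],
    [0,0,0],
  ],
  twist=[
    [0,0,0],
    [0,0,0],
    [0,0,0],
    [0,0,0],
    [0,0,0],
    [0,0,0],
    [0,0,0],
  ],
)

```text
t: 5.45
tool_pos: [617.6, 262.2, 53.5]
eef_rot: [[0.931, 0.364, -0.0], [0.364, -0.931, -0.0], [-0.0, -0.0, -1.0]]
wrist_force: [-0.7, -0.1, 1.4]
gripper_width: 0.1
```

drive_tool(
  gripper=[0,0,0],
  translation=[
    [0,0,0.15],
    [0,0,0.1],
    [0,0,0],
  ],
  twist=[
    [0,0,0],
    [0,0,0],
    [0,0,0],
  ],
)

```text
t: 5.82
tool_pos: [617.6, 262.2, 51.0]
eef_rot: [[0.931, 0.364, -0.0], [0.364, -0.931, -0.0], [-0.0, -0.0, -1.0]]
wrist_force: [-0.9, -0.5, 3.7]
gripper_width: 0.3
```

3.7 N with the pad about 3–4 mm down, so it is touched. Lifting and returning to the yellow unit.

drive_tool(
  gripper=[0,0,0,0,0,0,0,0,0,0,0,0,0,0,0,0,0,0],
  translation=[
    [0,0,-2],
    [0,0,-4],
    [0,0,-4],
    [0,0,-4],
    [-2.17,3.78,0],
    [-2.17,3.78,0],
    [-2.17,3.78,0],
    [-2.17,3.78,0],
    [-2.17,3.78,0],
    [-2.17,3.78,0],
    [-2.17,3.78,0],
    [-2.17,3.78,0],
    [-2.17,3.78,0],
    [-2.17,3.78,0],
    [-2.17,3.78,0],
    [-2.17,3.78,0],
    [0,0,0],
    [0,0,0],
  ],
  twist=[
    [0,0,0],
    [0,0,0],
    [0,0,0],
    [0,0,0],
    [0,0,0],
    [0,0,0],
    [0,0,0],
    [0,0,0],
    [0,0,0],
    [0,0,0],
    [0,0,0],
    [0,0,0],
    [0,0,0],
    [0,0,0],
    [0,0,0],
    [0,0,0],
    [0,0,0],
    [0,0,0],
  ],
)

```text
t: 8.07
tool_pos: [540.4, -254.8, 191.3]
eef_rot: [[0.932, 0.364, 0.001], [0.364, -0.932, 0.0], [0.001, 0.0, -1.0]]
wrist_force: [0.1, -0.6, 0.3]
gripper_width: 0.1
```

```bash
python3 - <<'E'
from m import *
c=snap("wrist");cv2.imwrite("pics/w3.png",c["img"])
s=env.get_state();print(s["t"],s["tool_pos"],s["gripper_width"],s["wrist_force"])
ce,st,m=blob(c,(18,110,50),(35,255,255),259,190,60)
(x,y),r=cv2.minEnclosingCircle(np.argwhere(m)[:,::-1].astype(np.float32))
for u,v in(ce,(x,y)): print(u,v,pt(c,u,v,48),pt(c,u,v))
print(st,r)
p=pt(c,x,y,48);print((p-s["tool_pos"])@s["eef_rot"])
E
```

```text
8.125 [ 540.44940879 -254.1783326   191.21650741] 0.13289064283601792 [-0.59345992  0.30430521 -0.16635284]
258.3225404732254 183.17185554171854 [ 540.38006893 -255.56620931   48.        ] [ 540.51646366 -255.51319483   48.48136437]
258.467529296875 182.9870147705078 [ 540.58840533 -255.62450879   48.        ] [ 540.70963683 -255.57716633   48.42902064]
[243 167  31  33 803] 16.372726440429688
[ -0.43909645   1.43056785 143.21605849]
```

View pics/w3.png

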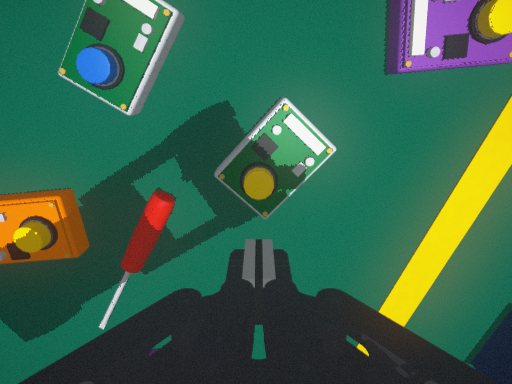

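The button sits at (258,183), within 1.5 mm of the tool axis. Contact is expected at TCP z≈65, so I'll descend to about 78 first.

drive_tool(
  gripper=[0,0,0,0,0,0,0],
  translation=[
    [-0.04,0.14,3],
    [0,0,3],
    [0,0,3],
    [0,0,1.5],
    [0,0,0.8],
    [0,0,0],
    [0,0,0],
  ],
  twist=[
    [0,0,0],
    [0,0,0],
    [0,0,0],
    [0,0,0],
    [0,0,0],
    [0,0,0],
    [0,0,0],
  ],
)

```text
t: 9.0
tool_pos: [541.2, -256.8, 78.8]
eef_rot: [[0.931, 0.364, 0.002], [0.364, -0.931, -0.001], [0.001, 0.002, -1.0]]
wrist_force: [0.5, 0.3, -0.6]
gripper_width: -0.2
```

drive_tool(
  gripper=[0,0,0,0,0,0,0,0],
  translation=[
    [0,0,0.4],
    [0,0,0.4],
    [0,0,0.3],
    [0,0,0.2],
    [0,0,0.2],
    [0,0,0.2],
    [0,0,0.2],
    [0,0,0],
  ],
  twist=[
    [0,0,0],
    [0,0,0],
    [0,0,0],
    [0,0,0],
    [0,0,0],
    [0,0,0],
    [0,0,0],
    [0,0,0],
  ],
)

```text
t: 10.0
tool_pos: [540.6, -256.5, 58.6]
eef_rot: [[0.931, 0.364, 0.0], [0.364, -0.931, 0.0], [0.0, -0.0, -1.0]]
wrist_force: [0.9, -0.3, 0.2]
gripper_width: -0.1
```

drive_tool(
  gripper=[0,0],
  translation=[
    [0,0,0.15],
    [0,0,0.1],
  ],
  twist=[
    [0,0,0],
    [0,0,0],
  ],
)

```text
t: 10.25
tool_pos: [540.6, -256.5, 56.3]
eef_rot: [[0.931, 0.364, 0.0], [0.364, -0.931, -0.0], [0.0, 0.0, -1.0]]
wrist_force: [-0.7, 0.4, 2.7]
gripper_width: 0.2
```

Moving against the button's friction (2.7 N). Pressing on to the insert.

drive_tool(
  gripper=[0,0],
  translation=[
    [0,0,0.1],
    [0,0,0.1],
  ],
  twist=[
    [0,0,0],
    [0,0,0],
  ],
)

```text
t: 10.5
tool_pos: [540.7, -256.5, 54.6]
eef_rot: [[0.931, 0.364, 0.0], [0.364, -0.931, -0.0], [0.0, 0.0, -1.0]]
wrist_force: [-0.7, 0.7, 6.8]
gripper_width: 0.4
```

6.8 N at full depth, so it is on the insert. Withdrawing upward and checking.

drive_tool(
  gripper=[0,0,0,0,0,0,0,0],
  translation=[
    [0,0,0],
    [0,0,-1],
    [0,0,-3],
    [0,0,-3],
    [0,0,-4],
    [0,0,-3],
    [0,0,0],
    [0,0,0],
  ],
  twist=[
    [0,0,0],
    [0,0,0],
    [0,0,0],
    [0,0,0],
    [0,0,0],
    [0,0,0],
    [0,0,0],
    [0,0,0],
  ],
)

```text
t: 11.5
tool_pos: [540.0, -256.1, 193.6]
eef_rot: [[0.931, 0.364, -0.001], [0.364, -0.931, 0.001], [-0.001, -0.001, -1.0]]
wrist_force: [0.2, -0.7, -0.6]
gripper_width: -0.1
```

```bash
python3 - <<'E'
from m import *
o=dict(np.load("pics/wrist.npz"))
c=snap("wrist");cv2.imwrite("pics/w4.png",c["img"])
s=env.get_state();print(s["t"],s["tool_pos"],s["wrist_force"])
for d in(o,c):
    ce,st,m=blob(d,(18,110,50),(35,255,255),259,185,60)
    T=np.array(d["world_from_camera"]);v,u=np.argwhere(m).T;e=d["depth"][v,u]
    P=np.c_[(u-d["cx"])/d["fx"]*e,(v-d["cy"])/d["fy"]*e,e]@T[:3,:3].T+T[:3,3]
    print(ce,st,"median",np.median(P,0).round(1))
E
```

```text
11.55 [ 539.77998467 -255.923692    193.00122321] [0.50388765 0.46479321 0.20252397]
[258.32254047 183.17185554] [243 167  31  33 803] median [ 540.3 -255.5   48.2]
[257.50974513 179.62518741] [243 166  30  29 667] median [ 539.3 -256.    38.3]
```

View pics/w4.png

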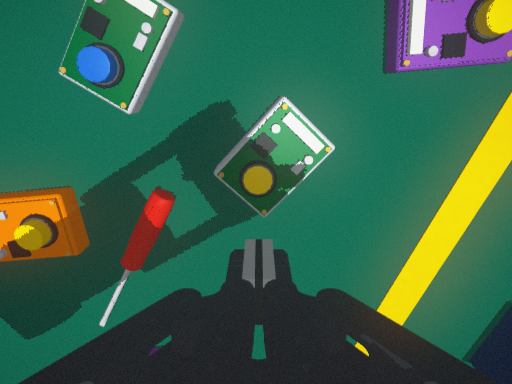

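The button top is now at 38.3 mm (it was 48.2), so it is 10 mm in. The unit and its neighbours are in the same place as before, and the arm is clear.

```bash
python3 -c "
from workcell import env
print(env.close_job())"
```

```text
the job is handed in; nothing more can be done
None
```

The yellow button is fully in and stayed in, the earth pad was touched first, and the job is handed in.

- **Earth pad:** I pressed it with the closed fingertips to about 3.7 N, 3–4 mm down, then lifted off.
- **Yellow button:** I pushed the button on the green-board unit until the force read 6.8 N, then withdrew straight up. The wrist depth camera showed its top at 48.2 mm before and 38.3 mm after, so it is about 10 mm in.
- **Surroundings:** In the last wrist image the yellow unit had moved no more than about 1 mm. The blue unit and screwdriver looked unmoved, and the tool was clear. I did not take a last image of the red unit, tweezers, spool, bottle or tray. The arm passed well above everything on the bench and only descended at the pad and the yellow button.
- **Disagreements:** The scene and side cameras differed by up to about 12 mm on positions, so I aimed with the wrist camera instead. Halfway through the press, one force reading was only 0.2 N, though the next ones rose to 2.7 N and then 6.8 N as expected.

The job was handed in at about 11.6 s of the 38 s limit.

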